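Set the sample vial at its reading distance

ROBOT

A 7-joint arm with a two-finger parallel gripper is mounted at the origin on the work surface. World frame = base frame: x ahead of the robot, y to its left, z up, the work surface at z = 0. Lengths are in mm, angles in rad, forces in N, time in s.
With the tool pointing down it reaches from about 400 to 850 mm from the base axis. Payload 6.9 kg.
Tool frame: the origin (TCP) lies on the centre line of the jaws, within the pads' length; the fingertips stand 25 mm ahead of it and the grasp point (between the pads) lies 6 mm ahead of it; z points along the fingers, y is the line along which they close (so a half turn about z gives the same grasp; the last joint's range is limited). The gripper opens to 85 mm and grips with 20 to 120 N. Pads are 22 mm wide; open, the fingers measure 114 mm over their backs; the gripper's body (76 mm by 85 mm) begins 54 mm behind the grasp point. The pads swing forward as they close: fully open they stand 13 mm farther back than shut.
Start: joints at [-1.038, 0.507, -0.238, 1.5, 0.126, 1.149, -0.155], TCP at [259.311, 568.657, 256.275] pointing down, gripper open.
Joint ranges: [-3.08, 3.08], [-0.24, 2.05], [-1.43, 1.35], [0, 2.5], [-1.52, 4.66], [0.17, 1.96], [-2.89, 2.89]. Speed limits (rad/s): [2.39, 2.39, 3.14, 3.14, 3.14, 3.14, 3.14].

INTERFACE

Orientations are given as [roll, pitch, yaw] about the fixed x, y, z axes, in that order (R = Rz(yaw) Ry(pitch) Rx(roll)).
In Python, from station import monitor, eyes, job_done gives the robot as it stands. The module is installed in compiled form; this text tells all that it offers.
- The arm moves only by the shell command python3 -m creep 'ROWS' [OPENING] [FORCE]. ROWS is JSON, a list of rows, each an object of numbers: "tx", "ty", "tz": the shift along the world's x, y, z in mm; "twist": the turn about the world's z in degrees. A call has 1 to 20 rows; each row is the pose to reach, as a shift and turn from the pose commanded when the call began; what a row does not reach only later rows make up. A row lasts 1/10 s, in which the tool goes at most 50 mm and 8.59 degrees, less where a joint would pass 70% of its speed; a pose out of reach is approached as far as the arm can. A call with a gripper value outside its range is refused whole. OPENING is the opening, from 0 (shut) to 1 (fully open), set as the call begins (- or left out, the last holds). The fingers move at their own pace and stop on an object; FORCE is the grip in N (left out, the last holds). Time passes only in rows, so rows that repeat a pose let the fingers close. It gives the time, the measured TCP pose, the force, the opening and the grip force at its end, in the units of the state.
- monitor.read_state(): the state, without advancing time (a new reading comes with each control period).
- eyes.get_image(name): name is "scene" or "top" or "wrist"; returns the picture (480x640x3 uint8, red, green, blue); there is no depth.
- eyes.camera_info(name): a dict with "fx", "fy", "cx", "cy" (pixels), "k1" (the pictures are not rectified: a ray, as slopes to the right and down, at radius r is drawn at 1 + k1 r^2 times it, then the intrinsics apply), "eye" and "orientation" of the camera in the world. Camera axes: x right, y down, z forward; pixel columns grow to the right and rows downward; lengths in mm; the calibration is good to about 2 mm. A picture is of the moment at which its call begins: read the wrist's pose just before it. camera_info takes no time and is no camera call; for the wrist camera it gives the pose at the moment of the call.
- job_done(): hands the job in; it is judged then, once.
The state is a dict: "time_s": time; "joint_positions": joint angles; "joint_vel": joint speeds; "tau": joint torques, N m; "tool_pos": TCP position; "tcp_rot": TCP orientation; "contact_force": force on the tool from outside, world axes, zero at the start; "moment": the same for the moment, N m; "opening": opening from 0.0 (shut) to 1.0 (fully open); "finger_force": force on a finger pad.
Only numpy, scipy, OpenCV 4.12 (cv2) and the standard library are available. Lean on these libraries where they do the work, as an engineer would, in place of code of your own. Each camera call takes 0.05 s, during which the arm holds its last target. There are 200 camera calls.

TASK

Stand the tall sample vial upright in the cup on the sliding arm of the vial reader and let go of it. Then push the arm's lock button fully down, draw the arm out by its upright handle until its pointer is level with the index tab on the scale, and finish still holding it there by the handle, because a spring pulls the arm back. Keep the vial upright and leave the other things on the desk where they are.

Things in the scene. Friction and masses are not known exactly. Their poses are not given: they have to be found in the camera images.
- vial: The tall capped sample vial, a white round tube with a grey cap: diameter 24 mm over its whole height, 95 mm high, about 45 g, loose, standing upright on its flat foot on the desk among a short vial and a jar. Origin: centre of its underside; z up along the vial. Its foot edge is chamfered 2 mm.
- ring (a point): Centre of the inner floor of the round black cup on the sliding arm, 16 mm above the desk. Bore 28 mm wide, 31 mm deep; its top 8 mm flare out to 38 mm, rim 47 mm high and 48 mm over. x: the way the arm extends (level), z up. Along x from here: handle at +90 mm; with the arm home, sleeve mouth -45, lock button -100, reader head (105 mm high) -165 to -260 mm.
- lock_top (a point): Centre of the top face of the round black lock button, on top of the grey sleeve: 24 mm wide, its top stands 62 mm above the desk when up and 54 mm when fully down; the sleeve's top around it is 50 mm above the desk and 36 mm wide.
- lock (a joint): Travel of the lock button: 0 up (locked), 0.008 m fully down. It moves straight down against a friction of 3 N and stays down once pushed. The arm is blocked until the button is at least 6 mm down.
- handle: The upright black handle at the free end of the sliding arm: a plain post 28 mm long (along its x, the way the arm extends), 16 mm wide (its y) and 88 mm high. Origin: centre of its underside, 12 mm above the desk, so its top is 100 mm above the desk; z up. The arm under it is a flat plate 32 mm wide, its top also 12 mm above the desk.
- boom (a joint): Extension of the telescoping arm: 0 home (fully in, locked there by the button), grows as it is drawn out, to 0.12 m at most. A spring pulls it home with 1.4 N at 0 rising to 5.6 N at 0.12 m. It carries the cup, the pointer and the handle, all moving by the same distance.
- pointer (a point): Tip of the thin dark pointer on the sliding arm, halfway between cup and handle, 11 mm above the desk, reaching over the edge of the white scale strip, which lies on the bench's base plate beside the arm. Axes as ring. Scale ticks are 10 mm apart.
- index_mark (a point): Tip of the small black index tab on the outer side of the scale strip, 9 mm above the desk, set before the start (it is stiff). It marks the scale line wanted. x: the way the arm extends; the pointer is level with it when both have the same place along this x.
- index (a joint): Place of the index tab on the scale, in the same measure as boom: the arm is at the mark when boom equals this value (0.055 to 0.1 m).
- short_vial: Bystander: a short capped vial of the same make, 24 mm wide, 55 mm high. Origin: centre of its underside.
- jar: Bystander: white jar with grey cap, 48 mm wide, 60 mm high. Origin: centre of its underside.
- cup_a: Bystander: large paper cup, 84 mm wide, 90 mm high, beyond the reader. Origin: centre of its underside.
- cup_b: Bystander: small paper cup, 72 mm wide, 75 mm high, on the near left. Origin: centre of its underside.
- lid_a: Bystander: brown card lid, 90 mm wide, 6 mm thick, near the robot. Origin: centre of its underside.
- lid_b: Bystander: brown card lid, 90 mm wide, 6 mm thick, beyond the reader. Origin: centre of its underside.
- stapler: Bystander: stapler, 120 x 34 mm, 42 mm high, near the robot. Origin: centre of its underside.
There are look-alikes about, which are no part of the job. Leave any purple look-alike of the vial alone.

How it is judged:
By the outcome, as a careful person would: the job done as asked, in the order asked, and still so for the second after the job is handed in, while the arm keeps its last pose, push and grip.
It also fails if it takes over 61 s, if anything falls off the work surface, if the arm or the gripper's body presses on something with over 40 N, if the wrist force passes 120 N, or if a joint passes its speed limit or range.

## Working session

There is one attempt and no reset: what is moved stays moved. The work goes in short steps, Python scripts to look and compute and a shell command to move; the robot and the scene stay as the last step left them, time stands still between calls to the robot, and variables do not carry over. Pictures are saved under pics/ and viewed, at most 10 in all, crops included, and the job is handed in when it is done.

```bash
mkdir -p pics
cat > h.py <<'E'
import numpy as np, cv2
from scipy.spatial.transform import Rotation as R
from station import monitor, eyes
def snap(n,f):
    i=eyes.camera_info(n); im=eyes.get_image(n); cv2.imwrite('pics/'+f,im[:,:,::-1]); return i,im
def cam(i):
    o=np.array(i['orientation'],float)
    M=o if o.shape==(3,3) else R.from_euler('xyz',o).as_matrix()
    return M,np.array(i['eye'],float)
def ray(i,u,v):
    M,e=cam(i); d=np.array([(u-i['cx'])/i['fx'],(v-i['cy'])/i['fy']]); s=d.copy()
    for _ in range(20): s=d/(1+i['k1']*(s@s))
    return e,M@np.array([s[0],s[1],1])
def at(i,u,v,z):
    e,d=ray(i,u,v); return (e+d*(z-e[2])/d[2]).round(1)
def proj(i,p):
    M,e=cam(i); c=M.T@(np.array(p)-e); s=c[:2]/c[2]; s=s*(1+i['k1']*(s@s))
    return (s*[i['fx'],i['fy']]+[i['cx'],i['cy']]).round(1)
E
python3 - <<'E'
from h import *
for n in ('top','scene'):
    i,_=snap(n,n+'1.png'); print(n,i)
print(monitor.read_state())
E
```

```text
top {'fx': 439.4516492851253, 'fy': 439.4516492851253, 'cx': 322.43506871621685, 'cy': 242.29724297084314, 'k1': 0.020735358066326207, 'eye': array([ 413.96568378,  -49.75633733, 1059.69993794]), 'orientation': array([-2.97707372,  0.01498284, -1.57773215])}
scene {'fx': 565.5697659508849, 'fy': 565.5697659508849, 'cx': 314.19262275985517, 'cy': 249.22225172717768, 'k1': -0.06676972868778484, 'eye': array([1327.58137557, -587.64147073,  827.74793942]), 'orientation': array([-2.2451868 ,  0.00241227,  0.93522633])}
{'time_s': 0.1, 'joint_positions': array([-1.03749752,  0.50824429, -0.23749775,  1.50100102,  0.12569289,
        1.1488872 , -0.1548016 ]), 'joint_vel': array([ 0.00083223, -0.00048452,  0.00080648, -0.00267653,  0.00121208,
       -0.00057878, -0.00119236]), 'tau': array([-4.52380438e-03, -6.21843982e+01, -2.19455190e+00, -2.50211191e+01,
        1.25073345e-02,  7.95060711e-03,  3.16884234e-05]), 'tool_pos': array([259.21071805, 568.2838386 , 255.5322698 ]), 'tcp_rot': array([-3.14003799e+00,  3.48135469e-05,  2.71376794e+00]), 'contact_force': array([-0.29990654,  0.62689777, -0.10996398]), 'moment': array([-0.00364234, -0.05486914, -0.05884284]), 'finger_force': 0.0, 'opening': 1.0003306909784528}
```

View pics/top1.png

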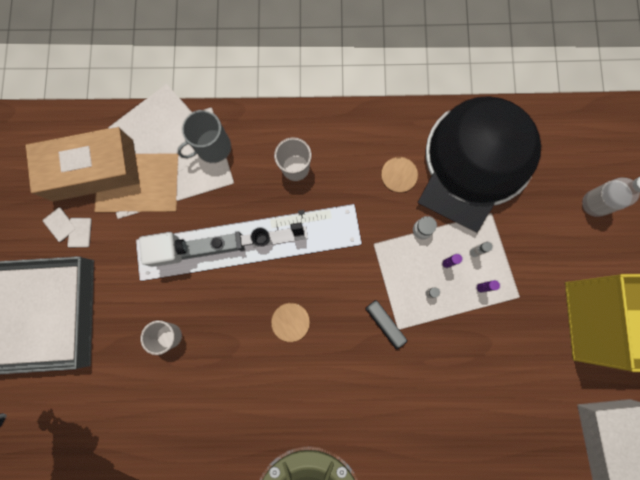

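View pics/scene1.png

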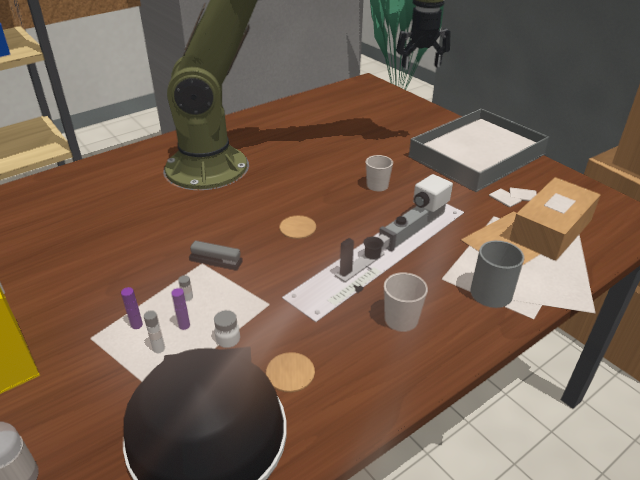

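Candidates for the vial: white one with a grey cap at top (482,249) / scene (154,332). Others are the short vial at top (433,293) / scene (185,288), purple tubes at top (453,261) and (488,286), and the jar at top (425,228). I choose the white one at (482,249). Next, a close crop of it and of the reader.

Run:
```python
from h import *
t=cv2.imread('pics/top1.png'); s=cv2.imread('pics/scene1.png')
r=lambda im,x,y,w,h,k:cv2.resize(im[y:y+h,x:x+w],None,fx=k,fy=k,interpolation=cv2.INTER_CUBIC)
a=r(t,130,200,200,75,4)          # 800x300
b=r(t,405,215,100,75,4); c=r(s,110,270,100,75,4)
cv2.imwrite('pics/c1.png',np.vstack([a,np.hstack([b,c])]))
```

```text
(no output)
```

View pics/c1.png

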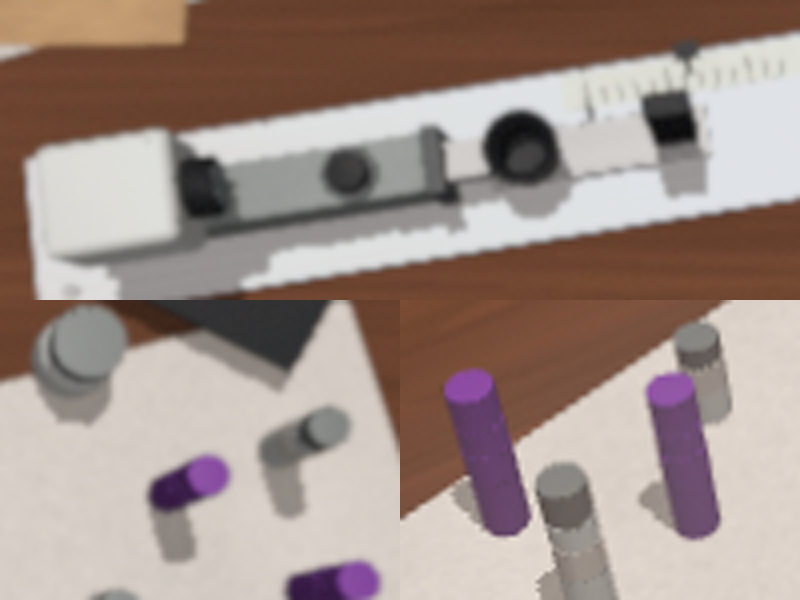

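Run:
```python
from h import *
i=eyes.camera_info('top'); s=eyes.camera_info('scene')
print('vial',at(i,486.5,246.8,95),at(s,150.7,315,95))
c=lambda x,y,z:at(i,130+x/4,200+y/4,z)
P=dict(ring=c(521,147,47),lock=c(350,171,62),handle=c(667,103,100),ptr=c(588,105,11),idx=c(687,60,9))
print(P)
d=(P['ring']-P['lock'])[:2];print('len',np.hypot(*d),'dir',d/np.hypot(*d),np.degrees(np.arctan2(d[1],d[0])))
d2=(P['handle']-P['ring'])[:2];print(np.hypot(*d2),np.degrees(np.arctan2(d2[1],d2[0])))
b=c(36,160,5)
for q in [((28,165),(800,33)),((38,300),(800,197))]:
  A,B=[c(*x,3) for x in q]; e=(B-A)[:2]; print('base edge dir',np.degrees(np.arctan2(e[1],e[0])))
u=d/np.hypot(*d); print('gap',(P['idx']-P['ptr'])[:2]@u)
print('jar',c(0,0,0) if 0 else at(i,405+88/4,215+45/4,60),'purple',at(i,405+207/4,215+177/4,95),at(i,405+357/4,215+282/4,95))
print('cup_a top',at(i,293,155,90),'stapler',at(i,386,324,42), 'cupb', at(i,160,336,75),'short',at(i,433.5,292,55))
```

```text
vial [ 560.8 -397.8   95. ] [ 565.8 -398.4   95. ]
{'ring': array([596.8, 110. ,  47. ]), 'lock': array([580.9, 206.1,  62. ]), 'handle': array([611.3,  20.5, 100. ]), 'ptr': array([628.9,  75.2,  11. ]), 'idx': array([656.8,  15. ,   9. ])}
len 97.40646795772855 dir [ 0.16323351 -0.98658746] -80.6053689767826
90.66697303869806 -80.79740302797835
base edge dir -80.61828464131065
base edge dir -82.76016260337798
gap 63.94678023540616
jar [ 615.3 -277.7   60. ] purple [ 533.7 -331.3   95. ] [ 475.7 -408.6   95. ]
cup_a top [780.4  30.3  90. ] stapler [ 393.7 -178.7   42. ] cupb [372.2 322.4  75. ] short [ 464.5 -286.4   55. ]
```

The close crop confirms the white tube with a grey cap at (486,247): two cameras agree on about (563,-398), its top matches 95 mm, and lock-to-cup reads 97 mm where 100 is given. I'm setting out.

```bash
python3 -m creep '[{"tx":24,"ty":-48,"twist":-5},{"tx":40,"ty":-95,"twist":-10},{"tx":55,"ty":-142,"twist":-15},{"tx":70,"ty":-190,"twist":-20},{"tx":85,"ty":-237,"twist":-25},{"tx":100,"ty":-285,"twist":-30},{"tx":115,"ty":-332,"twist":-35},{"tx":130,"ty":-380,"twist":-40},{"tx":145,"ty":-427,"twist":-45},{"tx":160,"ty":-475,"twist":-50},{"tx":175,"ty":-522,"twist":-55},{"tx":190,"ty":-570,"twist":-60},{"tx":205,"ty":-617,"twist":-65},{"tx":220,"ty":-665,"twist":-70},{"tx":235,"ty":-712,"twist":-75},{"tx":250,"ty":-760,"twist":-80},{"tx":265,"ty":-807,"twist":-85},{"tx":280,"ty":-855,"twist":-90},{"tx":292,"ty":-902,"twist":-95},{"tx":300,"ty":-950,"twist":-100}]' 0.55 30
python3 -m creep '[{"tx":4,"ty":-17},{"tx":4,"ty":-17},{"tx":4,"ty":-17},{"tx":4,"ty":-17}]'
python3 - <<'E'
from h import *
i,_=snap('wrist','w1.png'); print(i, monitor.read_state()['tool_pos'],proj(i,[563,-398,95]),proj(i,[563,-398,0]))
E
```

```text
{'fx': 345.65198606064246, 'fy': 345.65198606064246, 'cx': 316.04281661244323, 'cy': 238.08098690190653, 'k1': 0.01720938295960056, 'eye': array([195.95312107, 598.11419138, 373.37028863]), 'orientation': array([2.86246919e+00, 9.59667448e-04, 1.14219304e+00])} [259.2244061  568.34405485 255.63005227] [-273.9  741. ] [-167.6  633.5]schema error: expected keys tx, ty, tz, twist
schema error: expected keys tx, ty, tz, twist
```

View pics/w1.png

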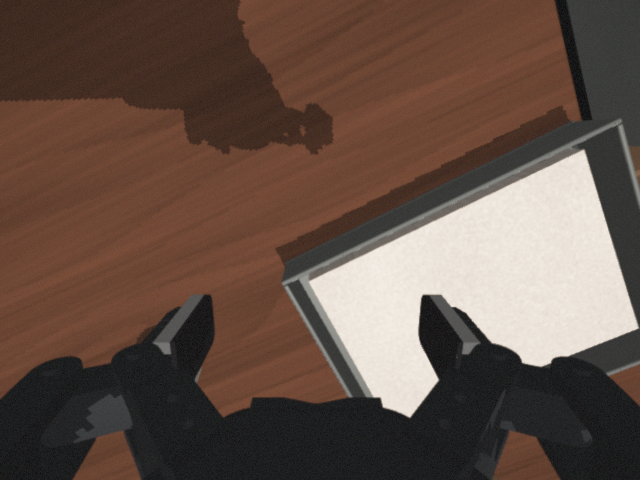

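The rows were refused because all four keys are required, so the arm hasn't moved. The picture shows the tray under the start pose and the finger pads at (200,330) and (440,330).

```bash
python3 -m creep '[{"tx":24,"ty":-44,"tz":0,"twist":-5},{"tx":40,"ty":-91,"tz":0,"twist":-10},{"tx":55,"ty":-138,"tz":0,"twist":-15},{"tx":70,"ty":-185,"tz":0,"twist":-20},{"tx":85,"ty":-232,"tz":0,"twist":-25},{"tx":100,"ty":-279,"tz":0,"twist":-30},{"tx":115,"ty":-326,"tz":0,"twist":-35},{"tx":130,"ty":-373,"tz":0,"twist":-40},{"tx":145,"ty":-420,"tz":0,"twist":-45},{"tx":160,"ty":-467,"tz":0,"twist":-50},{"tx":175,"ty":-514,"tz":0,"twist":-55},{"tx":190,"ty":-561,"tz":0,"twist":-60},{"tx":205,"ty":-608,"tz":0,"twist":-65},{"tx":220,"ty":-655,"tz":0,"twist":-70},{"tx":235,"ty":-702,"tz":0,"twist":-75},{"tx":250,"ty":-749,"tz":0,"twist":-80},{"tx":265,"ty":-796,"tz":0,"twist":-85},{"tx":280,"ty":-843,"tz":0,"twist":-90},{"tx":292,"ty":-890,"tz":0,"twist":-95},{"tx":300,"ty":-937,"tz":0,"twist":-100}]' 0.55 30
python3 -m creep '[{"tx":4,"ty":-30,"tz":0,"twist":0},{"tx":4,"ty":-30,"tz":0,"twist":0},{"tx":4,"ty":-30,"tz":0,"twist":0}]'
python3 - <<'E'
from h import *
i,_=snap('wrist','w2.png'); print(i, monitor.read_state(),proj(i,[563,-398,95]),proj(i,[563,-398,0]))
np.save('w2.npy',i,allow_pickle=True)
E
```

```text
time_s: 2.15
tool_pos: [560.1, -369.7, 255.7]
tcp_rot: [-3.141, -0.0, 0.966]
contact_force: [0.6, 0.2, -0.4]
opening: 0.551
finger_force: 0.0
time_s: 2.45
tool_pos: [562.9, -398.5, 255.3]
tcp_rot: [-3.14, -0.0, 0.967]
contact_force: [0.6, 0.8, 0.2]
opening: 0.552
finger_force: 0.0
{'fx': 345.65198606064246, 'fy': 345.65198606064246, 'cx': 316.04281661244323, 'cy': 238.08098690190653, 'k1': 0.01720938295960056, 'eye': array([ 603.07727343, -340.42446694,  373.19620237]), 'orientation': array([ 2.86309095e+00,  1.92623631e-03, -6.04206787e-01])} {'time_s': 2.5, 'joint_positions': array([ 0.36114259,  0.63934795,  0.41901094,  1.31068824, -0.25998786,
        1.24619504,  0.18768967]), 'joint_vel': array([-2.46398274e-02, -1.47242611e-02, -7.48897477e-03,  8.31385858e-03,
       -2.02178018e-03,  4.49911557e-04, -8.21798212e-05]), 'tau': array([ 1.79229006e+00, -6.82475853e+01,  8.35471004e+00, -2.54333907e+01,
        1.60367503e-01, -4.95074631e-02,  1.55761134e-02]), 'tool_pos': array([ 563.43187962, -397.2927632 ,  255.69370964]), 'tcp_rot': array([-3.14028526e+00, -1.05093790e-03,  9.69087570e-01]), 'contact_force': array([-0.36507458,  0.89103969,  0.50421012]), 'moment': array([ 0.01088809,  0.06231775, -0.04486044]), 'finger_force': 0.0, 'opening': 0.5534544873554577} [316.4 227.2] [316.5 205.9]
```

View pics/w2.png

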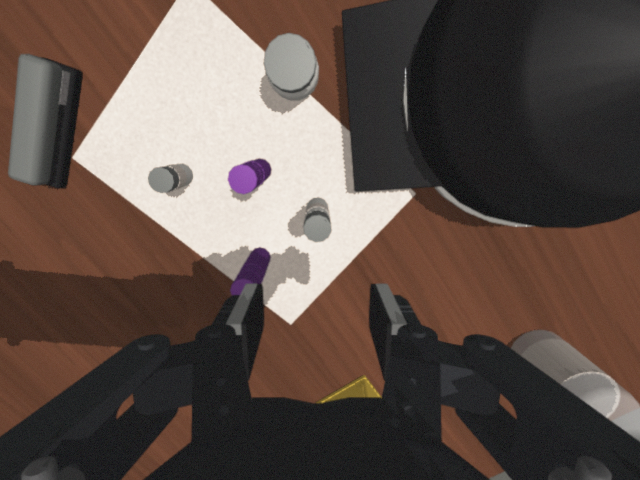

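The vial cap is at (317.5,227), against a predicted (316.4,227.2), so the TCP is centred within about 1 mm. The purple tube (245,280), the other purple (245,178) and the dark base (355,190) are all clear of the half-open fingers.

```bash
python3 -m creep '[{"tx":0,"ty":0,"tz":-40,"twist":0},{"tx":0,"ty":0,"tz":-80,"twist":0},{"tx":0,"ty":0,"tz":-110,"twist":0},{"tx":0,"ty":0,"tz":-135,"twist":0},{"tx":0,"ty":0,"tz":-155,"twist":0},{"tx":0,"ty":0,"tz":-170,"twist":0},{"tx":0,"ty":0,"tz":-184,"twist":0},{"tx":0,"ty":0,"tz":-184,"twist":0},{"tx":0,"ty":0,"tz":-184,"twist":0}]'
python3 -m creep '[{"tx":0,"ty":0,"tz":0,"twist":0},{"tx":0,"ty":0,"tz":0,"twist":0},{"tx":0,"ty":0,"tz":0,"twist":0},{"tx":0,"ty":0,"tz":0,"twist":0},{"tx":0,"ty":0,"tz":0,"twist":0},{"tx":0,"ty":0,"tz":0,"twist":0},{"tx":0,"ty":0,"tz":0,"twist":0},{"tx":0,"ty":0,"tz":0,"twist":0}]' 0.1 30
```

```text
time_s: 3.4
tool_pos: [563.7, -398.2, 72.8]
tcp_rot: [3.141, -0.0, 0.969]
contact_force: [0.4, 0.0, -0.3]
opening: 0.55
finger_force: 0.0
time_s: 4.2
tool_pos: [563.8, -398.9, 73.5]
tcp_rot: [3.14, -0.0, 0.968]
contact_force: [-0.6, 1.0, 5.6]
opening: 0.272
finger_force: 29.7
```

```bash
python3 -m creep '[{"tx":0,"ty":0,"tz":20,"twist":0},{"tx":0,"ty":0,"tz":60,"twist":0},{"tx":0,"ty":0,"tz":105,"twist":0},{"tx":2,"ty":20,"tz":130,"twist":4},{"tx":5,"ty":60,"tz":130,"twist":8},{"tx":8,"ty":105,"tz":130,"twist":12},{"tx":11,"ty":150,"tz":130,"twist":16},{"tx":14,"ty":195,"tz":130,"twist":20},{"tx":17,"ty":240,"tz":130,"twist":24},{"tx":20,"ty":285,"tz":130,"twist":28},{"tx":23,"ty":330,"tz":130,"twist":32},{"tx":26,"ty":375,"tz":130,"twist":36},{"tx":29,"ty":420,"tz":130,"twist":40},{"tx":31,"ty":460,"tz":130,"twist":44},{"tx":33,"ty":490,"tz":130,"twist":44},{"tx":33,"ty":508,"tz":130,"twist":44},{"tx":33,"ty":508,"tz":130,"twist":44},{"tx":33,"ty":508,"tz":130,"twist":44},{"tx":33,"ty":508,"tz":130,"twist":44}]'
python3 - <<'E'
from h import *
i,w=snap('wrist','w3.png'); _,s=snap('scene','s3.png')
st=monitor.read_state(); print(st['tool_pos'],st['tcp_rot'],st['contact_force'])
np.save('w3.npy',i,allow_pickle=True)
print('ring pred',proj(i,[596.8,110,47]),'lock',proj(i,[580.9,206.1,62]),'vial top',proj(i,np.r_[st['tool_pos'][:2],st['tool_pos'][2]+22]))
sc=cv2.resize(s[140:300,330:480],None,fx=3,fy=3,interpolation=cv2.INTER_CUBIC)[:,:,::-1]
W=w[:,:,::-1][120:480,130:480]
H=480; W=cv2.resize(W,(350,360)); c=np.zeros((480,800,3),np.uint8); c[:480,:450]=sc; c[:360,450:]=W
cv2.imwrite('pics/c3.png',c)
E
```

```text
time_s: 6.1
tool_pos: [596.4, 107.1, 202.4]
tcp_rot: [-3.141, 0.001, 1.733]
contact_force: [1.0, 0.2, -0.3]
opening: 0.27
finger_force: 29.5
[596.44460125 107.53809525 202.415726  ] [-3.14157564e+00  8.13789955e-04  1.73347638e+00] [-0.3858643   0.97810183 -0.49760897]
ring pred [316.6 225.5] lock [316.3  94. ] vial top [315.1 365.8]
```

View pics/c3.png

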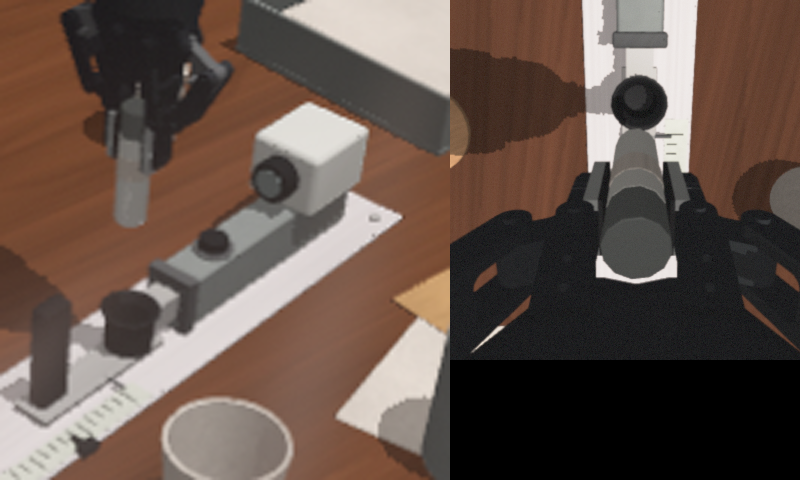

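The wrist view shows the cup rim centre at (319,223), and the vial hanging straight with its foot at about x=315–316 and cap at x=316. The scene view shows the vial upright and clear of everything.

Run:
```python
from h import *
i=np.load('w3.npy',allow_pickle=True).item()
print('rim',at(i,319,223,47),'foot centre pred',proj(i,[596.4,107.5,129.4]),'front edge of foot', proj(i,[596.4-12*.159,107.5+12*.987,129.4]))
print('lock',[at(i,u,94,62) for u in (316,)])
s=eyes.camera_info('scene')
# scene rim centre crop (131,307)/3
print('scene rim',at(s,330+131/3,140+306/3,47))
print('scene vial foot pred',proj(s,[596.4,107.5,129.4]),'seen',330+130/3,140+222/3)
w=cv2.imread('pics/w3.png'); cv2.imwrite('pics/c4.png',cv2.resize(w[180:280,250:390],None,fx=5,fy=5,interpolation=cv2.INTER_CUBIC))
```

```text
rim [598.4 112.4  47. ] foot centre pred [315.4 263.4] front edge of foot [315.4 243.8]
lock [array([580.7, 206. ,  62. ])]
scene rim [599.3 113.4  47. ]
scene vial foot pred [373.1 212.2] seen 373.3333333333333 214.0
```

View pics/c4.png

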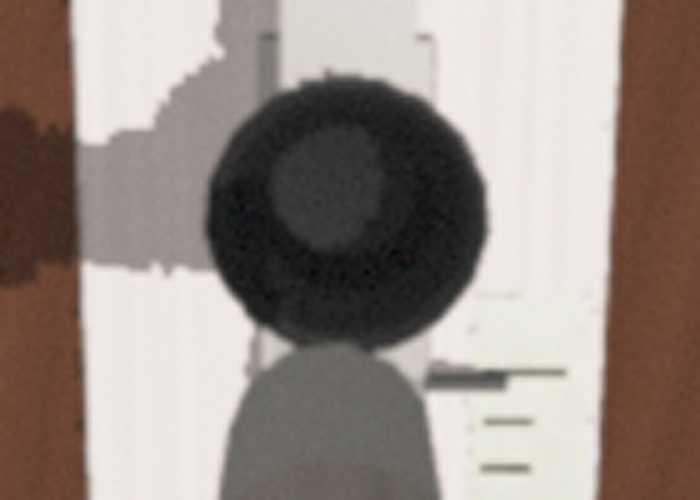

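```bash
python3 -m creep '[{"tx":2,"ty":6,"tz":0,"twist":0},{"tx":2,"ty":6,"tz":-25,"twist":0},{"tx":2,"ty":6,"tz":-50,"twist":0},{"tx":2,"ty":6,"tz":-67,"twist":0},{"tx":2,"ty":6,"tz":-67,"twist":0},{"tx":2,"ty":6,"tz":-67,"twist":0},{"tx":2,"ty":6,"tz":-67,"twist":0}]'
python3 - <<'E'
from h import *
i,w=snap('wrist','w5.png'); j,s=snap('scene','s5.png'); t,T=snap('top','t5.png')
st=monitor.read_state(); p=st['tool_pos']; print(p)
np.save('w5.npy',i,allow_pickle=True)
print('foot pred',proj(i,[*p[:2],p[2]-73]),'rim',proj(i,[598.6,112.9,47]),'scene foot',proj(j,[*p[:2],p[2]-73]),'rim',proj(j,[598.6,112.9,47]))
a=cv2.resize(w[180:340,246:386],(490,560),interpolation=cv2.INTER_CUBIC)
b=cv2.resize(s[190:280,345:395],(310,558),interpolation=cv2.INTER_CUBIC)
c=np.zeros((560,800,3),np.uint8);c[:,:490]=a;c[:558,490:]=b
cv2.imwrite('pics/c5.png',c[:,:,::-1])
E
```

```text
time_s: 6.9
tool_pos: [599.1, 115.7, 136.5]
tcp_rot: [3.14, -0.0, 1.736]
contact_force: [-0.6, -0.2, 0.0]
opening: 0.274
finger_force: 29.5
[598.8486921  115.72947148 136.32702697]
foot pred [314.6 263.9] rim [313.6 259.1] scene foot [374.8 235.7] rim [373.3 241.9]
```

View pics/c5.png

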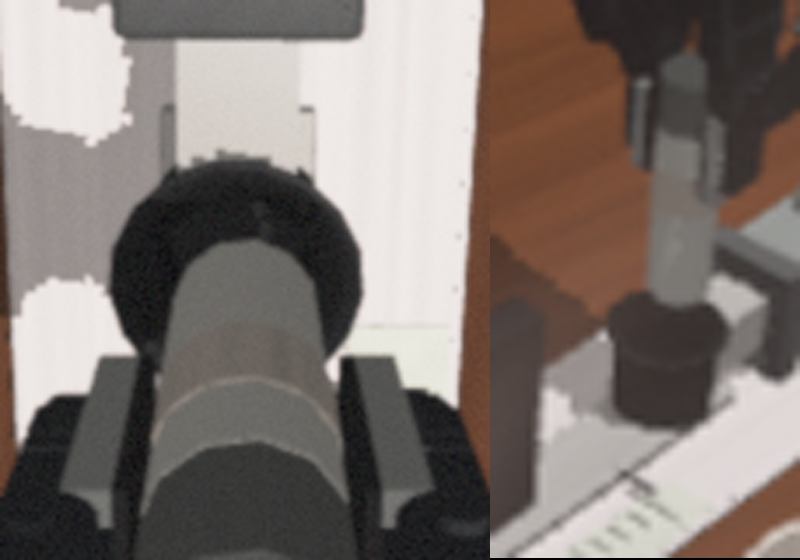

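In the wrist view the rim centre is at about (313,261) and the foot at about (316,264), so the foot is 1 mm too far in +x and about 3.5 mm in +y. The scene view agrees. I'll correct this and insert slowly.

```bash
python3 -m creep '[{"tx":-1,"ty":-3.5,"tz":0,"twist":0},{"tx":-1,"ty":-3.5,"tz":0,"twist":0},{"tx":-1,"ty":-3.5,"tz":-6,"twist":0},{"tx":-1,"ty":-3.5,"tz":-12,"twist":0},{"tx":-1,"ty":-3.5,"tz":-18,"twist":0},{"tx":-1,"ty":-3.5,"tz":-22,"twist":0},{"tx":-1,"ty":-3.5,"tz":-26,"twist":0},{"tx":-1,"ty":-3.5,"tz":-28,"twist":0},{"tx":-1,"ty":-3.5,"tz":-28,"twist":0}]'
```

```text
time_s: 7.95
tool_pos: [597.2, 112.2, 106.9]
tcp_rot: [-3.141, 0.0, 1.736]
contact_force: [-0.3, -0.4, -0.7]
opening: 0.268
finger_force: 29.5
```

```bash
python3 -m creep '[{"tx":0,"ty":0,"tz":-4,"twist":0},{"tx":0,"ty":0,"tz":-8,"twist":0},{"tx":0,"ty":0,"tz":-12,"twist":0},{"tx":0,"ty":0,"tz":-15,"twist":0},{"tx":0,"ty":0,"tz":-17,"twist":0},{"tx":0,"ty":0,"tz":-18,"twist":0},{"tx":0,"ty":0,"tz":-18,"twist":0}]'
```

```text
time_s: 8.65
tool_pos: [597.3, 112.1, 89.5]
tcp_rot: [-3.142, -0.0, 1.736]
contact_force: [-0.6, 0.6, 1.9]
opening: 0.269
finger_force: 29.6
```

```bash
python3 -m creep '[{"tx":0,"ty":0,"tz":0,"twist":0},{"tx":0,"ty":0,"tz":0,"twist":0},{"tx":0,"ty":0,"tz":0,"twist":0},{"tx":0,"ty":0,"tz":0,"twist":0},{"tx":0,"ty":0,"tz":0,"twist":0}]' 0.55
python3 -m creep '[{"tx":0,"ty":0,"tz":15,"twist":0},{"tx":0,"ty":0,"tz":50,"twist":0},{"tx":0,"ty":0,"tz":95,"twist":0},{"tx":-6,"ty":35,"tz":95,"twist":0},{"tx":-16,"ty":75,"tz":95,"twist":0},{"tx":-16,"ty":94,"tz":95,"twist":0},{"tx":-16,"ty":94,"tz":95,"twist":0},{"tx":-16,"ty":94,"tz":95,"twist":0},{"tx":-16,"ty":94,"tz":95,"twist":0}]' 0
python3 - <<'E'
from h import *
i,w=snap('wrist','w6.png'); j,s=snap('scene','s6.png')
p=monitor.read_state()['tool_pos']; print(p,monitor.read_state()['tcp_rot'])
np.save('w6.npy',i,allow_pickle=True)
print('lock pred',proj(i,[580.9,206.1,62]),'scene cap top pred',proj(j,[597.7,111.8,111]),'foot',proj(j,[597.7,111.8,47]))
a=cv2.resize(w[120:440,200:440],(420,560),interpolation=cv2.INTER_CUBIC)
b=cv2.resize(s[170:280,340:415],(380,557),interpolation=cv2.INTER_CUBIC)
c=np.zeros((560,800,3),np.uint8);c[:,:420]=a;c[:557,420:]=b
cv2.imwrite('pics/c6.png',c[:,:,::-1])
E
```

```text
time_s: 9.15
tool_pos: [597.3, 112.2, 89.2]
tcp_rot: [-3.142, -0.0, 1.736]
contact_force: [0.3, -0.8, 0.1]
opening: 0.549
finger_force: 0.0
time_s: 10.05
tool_pos: [581.7, 204.3, 184.1]
tcp_rot: [-3.141, 0.001, 1.734]
contact_force: [0.2, -0.1, 0.1]
opening: 0.265
finger_force: 29.5
[581.68646857 204.41836965 184.19640105] [-3.14140785e+00  8.77999659e-04  1.73408271e+00]
lock pred [314.9 237.9] scene cap top pred [374.5 218.7] foot [372.7 241.9]
```

View pics/c6.png

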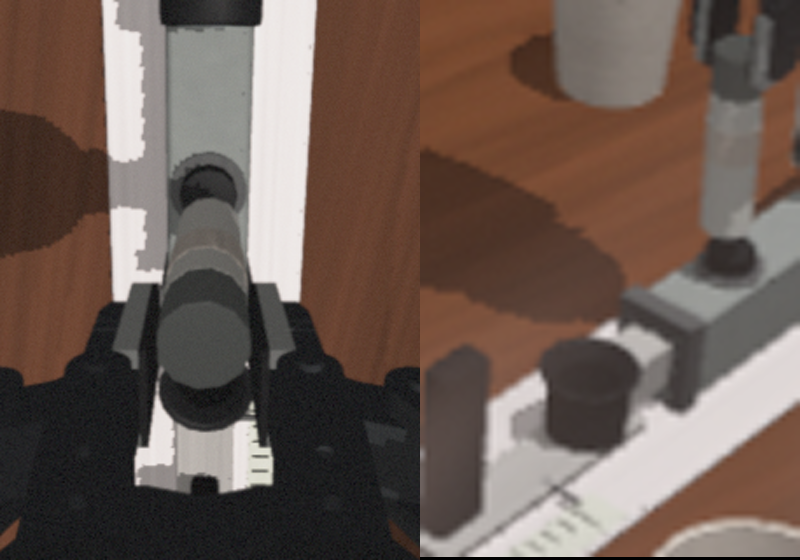

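The fingers re-closed on the vial as they rose, because I set the closing in the same call as the retreat. The vial is still held upright and undamaged: cap at scene (403,179), foot at (400,216) above the lock. I'll work out its height in the grip and put it back.

Run:
```python
from h import *
j=eyes.camera_info('scene')
i=np.load('w6.npy',allow_pickle=True).item()
for top in (190,194,198,202,206,210): print(top,proj(j,[581.7,204.4,top]),proj(j,[581.7,204.4,top-95]),proj(i,[581.7,204.4,top]))
i5=np.load('w5.npy',allow_pickle=True).item()
print('wrist cap seen',200+204/1.75,120+343/1.75)
s=cv2.imread('pics/s6.png');o=cv2.imread('pics/s5.png')
```

```text
190 [403.8 171.3] [399.9 207.1] [315.1 338.8]
194 [404.  169.7] [400.1 205.7] [315.1 345.1]
198 [404.2 168.1] [400.2 204.2] [315.  351.8]
202 [404.3 166.5] [400.4 202.8] [315.  358.9]
206 [404.5 164.9] [400.5 201.3] [314.9 366.5]
210 [404.7 163.3] [400.7 199.9] [314.9 374.7]
wrist cap seen 316.57142857142856 316.0
```

```bash
python3 -m creep '[{"tx":5,"ty":-30,"tz":0,"twist":0},{"tx":10,"ty":-65,"tz":0,"twist":0},{"tx":15.5,"ty":-94,"tz":0,"twist":0},{"tx":15.5,"ty":-94,"tz":0,"twist":0},{"tx":15.5,"ty":-94,"tz":0,"twist":0},{"tx":15.5,"ty":-94,"tz":-15,"twist":0},{"tx":15.5,"ty":-94,"tz":-25,"twist":0},{"tx":15.5,"ty":-94,"tz":-31,"twist":0},{"tx":15.5,"ty":-94,"tz":-37,"twist":0},{"tx":15.5,"ty":-94,"tz":-41,"twist":0},{"tx":15.5,"ty":-94,"tz":-45,"twist":0},{"tx":15.5,"ty":-94,"tz":-48,"twist":0},{"tx":15.5,"ty":-94,"tz":-48,"twist":0}]'
```

```text
time_s: 11.45
tool_pos: [596.7, 112.1, 136.0]
tcp_rot: [-3.141, 0.0, 1.736]
contact_force: [0.3, 1.3, -0.3]
opening: 0.261
finger_force: 29.5
```

Foot should be at about z=30, inside the bore. I'll lower to the floor in small steps.

```bash
python3 -m creep '[{"tx":0,"ty":0,"tz":-3,"twist":0},{"tx":0,"ty":0,"tz":-6,"twist":0},{"tx":0,"ty":0,"tz":-9,"twist":0},{"tx":0,"ty":0,"tz":-11,"twist":0},{"tx":0,"ty":0,"tz":-11,"twist":0}]'
python3 -m creep '[{"tx":0,"ty":0,"tz":-1.5,"twist":0},{"tx":0,"ty":0,"tz":-3,"twist":0},{"tx":0,"ty":0,"tz":-3,"twist":0}]'
```

```text
time_s: 11.95
tool_pos: [596.6, 112.1, 124.9]
tcp_rot: [-3.141, 0.0, 1.736]
contact_force: [0.4, -1.0, -1.0]
opening: 0.263
finger_force: 29.5
time_s: 12.25
tool_pos: [597.6, 112.2, 123.6]
tcp_rot: [3.139, -0.0, 1.736]
contact_force: [-1.0, -0.4, 8.5]
opening: 0.262
finger_force: 30.1
```

The floor contact came at the expected height (8.5 N up). I'll release, then retreat with the fingers open.

```bash
python3 -m creep '[{"tx":0,"ty":0,"tz":1,"twist":0},{"tx":0,"ty":0,"tz":1,"twist":0},{"tx":0,"ty":0,"tz":1,"twist":0},{"tx":0,"ty":0,"tz":1,"twist":0},{"tx":0,"ty":0,"tz":1,"twist":0}]' 0.6
python3 -m creep '[{"tx":0,"ty":0,"tz":15,"twist":0},{"tx":0,"ty":0,"tz":50,"twist":0},{"tx":0,"ty":0,"tz":62,"twist":0},{"tx":-6,"ty":35,"tz":62,"twist":0},{"tx":-16,"ty":75,"tz":62,"twist":0},{"tx":-17,"ty":94,"tz":62,"twist":0},{"tx":-17,"ty":94,"tz":62,"twist":0},{"tx":-17,"ty":94,"tz":62,"twist":0}]'
python3 -m creep '[{"tx":0,"ty":0,"tz":0,"twist":0},{"tx":0,"ty":0,"tz":0,"twist":0},{"tx":0,"ty":0,"tz":0,"twist":0},{"tx":0,"ty":0,"tz":0,"twist":0},{"tx":0,"ty":0,"tz":0,"twist":0},{"tx":0,"ty":0,"tz":0,"twist":0},{"tx":0,"ty":0,"tz":0,"twist":0},{"tx":0,"ty":0,"tz":0,"twist":0}]' 0
python3 - <<'E'
from h import *
i,w=snap('wrist','w7.png'); j,s=snap('scene','s7.png')
st=monitor.read_state();print(st['tool_pos'],st['opening'],st['contact_force'])
np.save('w7.npy',i,allow_pickle=True)
print('lock pred',proj(i,[580.9,206.1,62]),'scene cap top pred',proj(j,[597.7,111.8,111]),'foot',proj(j,[597.7,111.8,47]))
a=cv2.resize(w[120:440,200:440],(420,560),interpolation=cv2.INTER_CUBIC)
b=cv2.resize(s[170:280,340:415],(380,557),interpolation=cv2.INTER_CUBIC)
c=np.zeros((560,800,3),np.uint8);c[:,:420]=a;c[:557,420:]=b
cv2.imwrite('pics/c7.png',c[:,:,::-1])
E
```

```text
time_s: 12.75
tool_pos: [596.7, 112.1, 123.1]
tcp_rot: [-3.141, 0.0, 1.736]
contact_force: [0.7, 0.5, -0.6]
opening: 0.604
finger_force: 0.0
time_s: 13.55
tool_pos: [579.9, 205.8, 184.9]
tcp_rot: [-3.141, 0.001, 1.737]
contact_force: [0.6, 0.0, 0.4]
opening: 0.597
finger_force: 0.0
time_s: 14.35
tool_pos: [579.8, 206.2, 185.3]
tcp_rot: [3.142, -0.0, 1.736]
contact_force: [-0.1, -0.2, -0.5]
opening: 0.001
finger_force: 0.0
[579.79033997 206.15213055 185.26380211] -0.0037270740941402988 [0.18503931 0.3061054  0.06372798]
lock pred [316.9 240.5] scene cap top pred [374.5 218.7] foot [372.7 241.9]
```

View pics/c7.png

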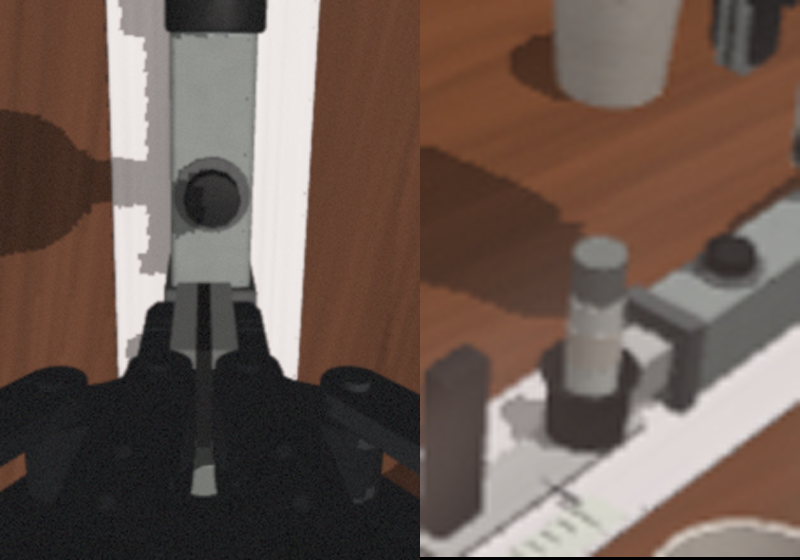

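The vial stands upright in the cup, its cap at scene (375.5,219.3) against a predicted (374.5,218.7). The lock button is at wrist (321,234).

Run:
```python
from h import *
i=np.load('w7.npy',allow_pickle=True).item()
print(at(i,321.1,233.7,62), at(eyes.camera_info('scene'),340+(732-420)/5.07,170+248/5.07,62))
```

```text
[583.  211.6  62. ] [585.9 209.8  62. ]
```

```bash
python3 -m creep '[{"tx":2.5,"ty":4.5,"tz":-30,"twist":0},{"tx":2.5,"ty":4.5,"tz":-65,"twist":0},{"tx":2.5,"ty":4.5,"tz":-85,"twist":0},{"tx":2.5,"ty":4.5,"tz":-93,"twist":0},{"tx":2.5,"ty":4.5,"tz":-96,"twist":0},{"tx":2.5,"ty":4.5,"tz":-99,"twist":0},{"tx":2.5,"ty":4.5,"tz":-102,"twist":0},{"tx":2.5,"ty":4.5,"tz":-104,"twist":0},{"tx":2.5,"ty":4.5,"tz":-104,"twist":0}]'
python3 -m creep '[{"tx":0,"ty":0,"tz":-1,"twist":0},{"tx":0,"ty":0,"tz":-2,"twist":0},{"tx":0,"ty":0,"tz":-2,"twist":0}]'
```

```text
time_s: 15.35
tool_pos: [583.0, 210.8, 81.9]
tcp_rot: [3.14, -0.0, 1.736]
contact_force: [0.7, -0.6, 1.6]
opening: -0.0
finger_force: 0.7
time_s: 15.65
tool_pos: [582.9, 210.8, 79.5]
tcp_rot: [3.14, -0.0, 1.736]
contact_force: [2.3, 0.5, 2.2]
opening: -0.004
finger_force: 1.3
```

```bash
python3 -m creep '[{"tx":0,"ty":0,"tz":-1,"twist":0},{"tx":0,"ty":0,"tz":-1,"twist":0},{"tx":0,"ty":0,"tz":-1,"twist":0}]'
python3 -m creep '[{"tx":0,"ty":0,"tz":-1,"twist":0},{"tx":0,"ty":0,"tz":-1,"twist":0},{"tx":0,"ty":0,"tz":-1,"twist":0}]'
```

```text
time_s: 15.95
tool_pos: [582.9, 210.8, 79.1]
tcp_rot: [3.14, -0.0, 1.736]
contact_force: [-0.1, -0.1, 8.5]
opening: 0.0
finger_force: 3.9
time_s: 16.25
tool_pos: [582.9, 210.8, 79.0]
tcp_rot: [3.14, -0.001, 1.736]
contact_force: [-2.6, -0.6, 15.2]
opening: 0.001
finger_force: 7.7
```

The button is bottomed out at 15 N. Now over to a spot beyond the handle, to measure the pointer-to-tab gap from above with image code (my ten views are used up).

```bash
python3 -m creep '[{"tx":0,"ty":0,"tz":25,"twist":0},{"tx":0,"ty":0,"tz":70,"twist":0},{"tx":0,"ty":0,"tz":115,"twist":0},{"tx":4,"ty":-30,"tz":121,"twist":0},{"tx":11,"ty":-75,"tz":121,"twist":0},{"tx":18,"ty":-120,"tz":121,"twist":0},{"tx":25,"ty":-165,"tz":121,"twist":0},{"tx":31,"ty":-205,"tz":121,"twist":0},{"tx":35,"ty":-231,"tz":121,"twist":0},{"tx":35,"ty":-231,"tz":121,"twist":0},{"tx":35,"ty":-231,"tz":121,"twist":0},{"tx":35,"ty":-231,"tz":121,"twist":0}]'
python3 - <<'E'
from h import *
i,w=snap('wrist','w8.png'); np.save('w8.npy',i,allow_pickle=True)
st=monitor.read_state();print(st['tool_pos'],st['tcp_rot'])
print('ptr',proj(i,[628.9,75.2,11]),'idx',proj(i,[656.8,15,9]),'handle top',proj(i,[611.5,22.5,100]))
# rectify to plane z=10 along bench axes: u along arm from cup, v lateral (+ to scale side)
u=np.array([.156,-.988]);u/=np.hypot(*u);v=np.array([-u[1],u[0]])
O=np.array([597.7,112.])
U=np.arange(20,150,1.);V=np.arange(10,64,1.)
img=np.zeros((len(V),len(U)),np.uint8);g=cv2.cvtColor(w,cv2.COLOR_RGB2GRAY)
mp=np.array([[proj(i,[*(O+a*u+b*v),10]) for a in U] for b in V],np.float32)
img=cv2.remap(g,mp[...,0],mp[...,1],cv2.INTER_LINEAR)
np.save('rect8.npy',img)
for b,row in zip(V,img): print('%2d'%b,''.join(' .:-=+*#%@'[int(9-x*9//256)] for x in row))
E
```

```text
time_s: 17.45
tool_pos: [616.9, -18.7, 197.8]
tcp_rot: [-3.14, -0.001, 1.738]
contact_force: [0.3, 0.7, 0.4]
opening: -0.0
finger_force: 0.0
[616.99875023 -18.45127793 197.90882659] [-3.14080833e+00 -1.16181615e-03  1.73872575e+00]
ptr [348.8 114.2] idx [366.4 190.9] handle top [318.  187.9]<stdin>:13: RuntimeWarning: overflow encountered in scalar multiply
Traceback (most recent call last):
OverflowError: Python integer 256 out of bounds for uint8
```

Run:
```python
import numpy as np
img=np.load('rect8.npy')
print('   '+''.join(str((20+k)//10%10) if (20+k)%10==0 else ' ' for k in range(130)))
for b,row in zip(range(10,64),img): print('%2d'%b,''.join(' .:-=+*#%@'[int(9-int(x)*9//256)] for x in row))
```

```text
2         3         4         5         6         7         8         9         0         1         2         3         4         
10 :::::::::::::::::::::::::::::::::::::::::::::::::::::::::::-=+*#%%%%%%%%%%%%%%%%%%%%%%%%%%%%%%%%%%%#+-:...........................
11 :::::::::::::::::::::::::::::::::::::::::::::::::::::::::::::-=+*#%%%%%%%%%%%%%%%%%%%%%%%%%%%%%%%%#*=:............................
12 :::::::::::::::::::::::::::::::::::::::::::::::::::::::::::::::-=+*#*####*****#**#***######*******+-:.............................
13 :::::::::::::::::::::::::::::::::::::::::::::::::::::::::::::::::-================--------=------::...............................
14 ::::::::::::::::::::::::::::::::::::::::::::::::::::::::::::::::::::::::::::::::::::::::::::......................................
15 ::::::::::::::-:::::--::::::::::::::::-:::::::::::::::::::::::::::::::::::::::::::::::::::::......................................
16 :::::::::::::::::::===-:::::::::::::::::::::::::::::::::::::::::::::::::::::::::::-::::::::.......................................
17 :::::::::::::::::::=++=:::::
[... 5566 characters left out ...]
##############################
59 ##################################################################################################################################
60 ##################################################################################################################################
61 ##################################################################################################################################
62 ##################################################################################################################################
63 ##################################################################################################################################
```

Rectified view: pointer at u=40.4, index tab at u≈84, ticks 10 mm apart, so the draw is about 63.5 mm (top-camera estimate was 64). Now the handle top in the same image.

```bash
cat >> h.py <<'E'
def rect(i,w,z,U,V,show=True):
    u=np.array([.156,-.988]);u/=np.hypot(*u);v=np.array([-u[1],u[0]]);O=np.array([597.7,112.])
    g=cv2.cvtColor(w,cv2.COLOR_RGB2GRAY)
    m=np.array([[proj(i,[*(O+a*u+b*v),z]) for a in U] for b in V],np.float32)
    r=cv2.remap(g,m[...,0],m[...,1],cv2.INTER_LINEAR)
    if show:
        print('   '+''.join(str(int(a)//10%10) if a%10==0 else ' ' for a in U))
        for b,row in zip(V,r): print('%3d'%b,''.join(' .:-=+*#%@'[int(9-int(x)*9//256)] for x in row))
    return r
E
python3 - <<'E'
from h import *
i=np.load('w8.npy',allow_pickle=True).item(); w=cv2.imread('pics/w8.png')[:,:,::-1].copy()
g=cv2.cvtColor(w,cv2.COLOR_RGB2GRAY); w=cv2.cvtColor(np.clip(g.astype(int)*3,0,255).astype(np.uint8),cv2.COLOR_GRAY2RGB)
rect(i,w,100,np.arange(60,125,1.),np.arange(-20,20,1.))
E
```

```text
6         7         8         9         0         1         2    
-20 .................................................................
-19 .................................................................
-18 .................................................................
-17 .................................................................
-16 .................................................................
-15 .................................................................
-14 .................................................................
-13 .................................................................
-12 .................................................................
-11 .................................................................
-10 .................................................................
 -9 .................................................................
 -8 .................................................................
 -7 ...................::-:-:-----::.................................
 -6 ................:++**++*++++***+*++*++++++:.......
[... 1065 characters left out ...]

 10 .................................................................
 11 .................................................................
 12 .................................................................
 13 .................................................................
 14 .................................................................
 15 .................................................................
 16 .................................................................
 17 .................................................................
 18 .................................................................
 19 .................................................................
```

```bash
python3 -m creep '[{"tx":-4.5,"ty":42,"tz":0,"twist":-0.6},{"tx":-4.5,"ty":42,"tz":0,"twist":-0.6},{"tx":-4.5,"ty":42,"tz":0,"twist":-0.6},{"tx":-4.5,"ty":42,"tz":0,"twist":-0.6},{"tx":-4.5,"ty":42,"tz":-30,"twist":-0.6},{"tx":-4.5,"ty":42,"tz":-60,"twist":-0.6},{"tx":-4.5,"ty":42,"tz":-90,"twist":-0.6},{"tx":-4.5,"ty":42,"tz":-108,"twist":-0.6},{"tx":-4.5,"ty":42,"tz":-116,"twist":-0.6},{"tx":-4.5,"ty":42,"tz":-116,"twist":-0.6},{"tx":-4.5,"ty":42,"tz":-116,"twist":-0.6}]' 0.55
python3 -m creep '[{"tx":0,"ty":0,"tz":0,"twist":0},{"tx":0,"ty":0,"tz":0,"twist":0},{"tx":0,"ty":0,"tz":0,"twist":0},{"tx":0,"ty":0,"tz":0,"twist":0},{"tx":0,"ty":0,"tz":0,"twist":0},{"tx":0,"ty":0,"tz":0,"twist":0},{"tx":0,"ty":0,"tz":0,"twist":0},{"tx":0,"ty":0,"tz":0,"twist":0}]' 0 50
```

```text
time_s: 18.6
tool_pos: [613.4, 21.3, 83.1]
tcp_rot: [3.14, 0.0, 1.725]
contact_force: [-0.2, 0.1, 0.7]
opening: 0.551
finger_force: 0.0
time_s: 19.4
tool_pos: [612.3, 21.4, 83.4]
tcp_rot: [-3.141, -0.0, 1.726]
contact_force: [-3.3, -1.1, 6.6]
opening: 0.178
finger_force: 49.2
```

```bash
python3 -m creep '[{"tx":0.2,"ty":-1,"tz":0,"twist":0},{"tx":0.5,"ty":-3,"tz":0,"twist":0},{"tx":0.9,"ty":-6,"tz":0,"twist":0},{"tx":1.6,"ty":-10,"tz":0,"twist":0},{"tx":2.2,"ty":-14,"tz":0,"twist":0},{"tx":2.8,"ty":-18,"tz":0,"twist":0},{"tx":3.5,"ty":-22,"tz":0,"twist":0},{"tx":4.1,"ty":-26,"tz":0,"twist":0},{"tx":4.4,"ty":-28,"tz":0,"twist":0},{"tx":4.6,"ty":-29,"tz":0,"twist":0},{"tx":4.7,"ty":-30,"tz":0,"twist":0},{"tx":4.7,"ty":-30,"tz":0,"twist":0}]'
```

```text
time_s: 20.6
tool_pos: [616.9, -7.8, 83.4]
tcp_rot: [-3.141, -0.001, 1.726]
contact_force: [-3.5, 2.2, 7.0]
opening: 0.18
finger_force: 49.2
```

```bash
python3 -m creep '[{"tx":0.2,"ty":-1,"tz":0,"twist":0},{"tx":0.5,"ty":-3,"tz":0,"twist":0},{"tx":0.9,"ty":-6,"tz":0,"twist":0},{"tx":1.6,"ty":-10,"tz":0,"twist":0},{"tx":2.2,"ty":-14,"tz":0,"twist":0},{"tx":2.8,"ty":-18,"tz":0,"twist":0},{"tx":3.5,"ty":-22,"tz":0,"twist":0},{"tx":4.1,"ty":-26,"tz":0,"twist":0},{"tx":4.5,"ty":-29,"tz":0,"twist":0},{"tx":4.9,"ty":-31.5,"tz":0,"twist":0},{"tx":5.1,"ty":-32.7,"tz":0,"twist":0},{"tx":5.1,"ty":-32.7,"tz":0,"twist":0},{"tx":5.1,"ty":-32.7,"tz":0,"twist":0}]'
python3 - <<'E'
from h import *
i,w=snap('wrist','w9.png'); j,s=snap('scene','s9.png'); t,T=snap('top','t9.png')
print('scale in wrist px: ptr,idx',proj(i,[638,12,11]),proj(i,[656.8,15,9]))
rect(j,s,10,np.arange(60,130,1.),np.arange(10,56,1.))
rect(t,T,10,np.arange(60,130,1.),np.arange(10,56,1.))
E
```

```text
time_s: 21.9
tool_pos: [622.0, -40.1, 83.4]
tcp_rot: [-3.141, -0.001, 1.726]
contact_force: [-3.9, 3.2, 7.1]
opening: 0.182
finger_force: 49.2
scale in wrist px: ptr,idx [359.  180.2] [393.1 179.7]
   6         7         8         9         0         1         2         
 10 ############**+++===--------------------------------------------------
 11 ############*+++===---------------------===---------------------------
 12 ###########**++===----------------------====---------------------==---
 13 #########***+++==-----------------------=====-------------------=====-
 14 ########***+++==-----------==-------===========------------==---======
 15 #######***++++========================================================
 16 ######***+++++==+======================++++++++===============+=======
 17 ********+++++===+++========+=========+++**+++++++++========+=++++=====
 18 +++++++++===+====++===================+++*++++++++============+++=====
 19 ======================---=======----===+++++++++++====------=======---
 20 ------------------------:-------------==++++========------------------
 21
[... 5445 characters left out ...]
*************************
 47 **********************************************************************
 48 **********************************************************************
 49 **********************************************************************
 50 **********************************************************************
 51 **********************************************************************
 52 **********************************************************************
 53 **********************************************************************
 54 **********************************************************************
 55 **********************************************************************
```

Run:
```python
from h import *
i=eyes.camera_info('wrist'); w=cv2.imread('pics/w9.png')[:,:,::-1].copy()
rect(i,w,10,np.arange(60,125,.5),np.arange(16,50,1.))
```

```text
6                   7                   8                   9                   0                   1                   2         
 16 ++*####*+--+#%%%%%@%%@%%%%%%%@%%%%%%%##%%#*+-:::::::::::::::---:---:::---:::--:::--======-----------------------------------------
 17 *###*++++*#%%%%@%%%@%%%%%%%%%%%%%%%%##%%#+-::::::::::::::::::::::::::::::::::::::-=+***++-::::::::::::::::::::::::::::::::::::::::
 18 ####***#%%%%%@@@%@%%%%@%@%%%%%%%%%%%%%%#+:.......................................:=+***+=:........................................
 19 #####%%%%%@%%@%%%%%%%%%%%%%%%%%%%###%#*=:........................................:-+***+=:........................................
 20 %%%%%%%@%%%%%%%%@@%%%%%%%%%%%%###%%##*=:.........................................:-+***+=:........................................
 21 %%%%@%%%%@%%%%%%@%%%%%%%%%%###%%##*=-::..........................................:-+***+=:........................................
 22 %@%%%%%%@%%%%%%%%%%%%%%%%###%##*+-:.............................................::=+***+=:........................................
 23 %%%%%%%%%%%%%%%%%%%%
[... 2920 characters left out ...]
.........................
 45 .......................................................................-+++++++++++*#%%%####*+++++++++-:..........................
 46 .......................................................................-*%%%%%%%%%%%%%%######%%%%%%%%%#+-:........................
 47 ............................::........................................:-+###############################=:.............::::.......
 48 ............................::...................................:....::+###############################+-:.:.::::::...:::::::.:::
 49 -====+++===--==-====+====----===========--=====+=======----=============*###############################*+====+==+============+=++
```

The wrist view gives the pointer 1.3 mm short of the tab, matching the measured 62.3 mm travel. I'll nudge it and check again, including the vial.

```bash
python3 -m creep '[{"tx":0.1,"ty":-0.7,"tz":0,"twist":0},{"tx":0.2,"ty":-1.3,"tz":0,"twist":0},{"tx":0.2,"ty":-1.3,"tz":0,"twist":0},{"tx":0.2,"ty":-1.3,"tz":0,"twist":0},{"tx":0.2,"ty":-1.3,"tz":0,"twist":0}]'
python3 - <<'E'
from h import *
i,w=snap('wrist','w10.png'); j,s=snap('scene','s10.png')
rect(i,w,10,np.arange(95,112,.25),np.arange(18,44,2.))
# vial: after draw expected axis
u=np.array([.156,-.988]);c=np.array([597.7,112.])+63.5*u
print('cap top',proj(j,[*c,111]),'rim',proj(j,[*c,47]))
x,y=proj(j,[*c,111]).astype(int)
g=cv2.cvtColor(s,cv2.COLOR_RGB2GRAY)[y-12:y+45,x-25:x+26]
for k,row in enumerate(g): print(y-12+k,''.join(' .:-=+*#%@'[int(9-int(a)*9//256)] for a in row))
E
```

```text
time_s: 22.55
tool_pos: [622.2, -41.2, 83.5]
tcp_rot: [-3.141, -0.002, 1.727]
contact_force: [-4.0, 2.6, 6.9]
opening: 0.18
finger_force: 49.3
                       0                                       1       
 18 ........................::-==++********++=-::.......................
 20 ........................::-++++********++=-::.......................
 22 ........................::--=++********++=-::.......................
 24 ................::::::....:-=++********++=-::..........:........::::
 26 ...........................::-=++******++=::........................
 28 ................:-=+++=::..::-=++******++=::..........::-==+=-::....
 30 ................:-=+++=::..::-=++******++=::..........::-=++=-::....
 32 ................::=+++=::...:::--------:::::..........::-=+++-::....
 34 ...............::-=+++=::...::::::::::----::..........::-=++=-::....
 36 ................::=+++-::.::=+*###*******++-::.........:-====-::....
 38 ..........................::=*############*+-::.....................
 40 ..........................:-=*#############+=-:.....................
 42 .....
[... 2595 characters left out ...]
#####%####*+==-:::::::::::::
264 #####*=-=======+#########%%##%#%*+==-::::::::::::::
265 #####*-:=======+###############%*=--:::::::::::::::
266 #####*-:-======+############%%#%*=-=-::::::::::::::
267 #####+-::=====++################+-=+-::::::::::::::
268 #####+-::===++++*###############++=-:::::::::::::::
269 #####+-::====+++*###########%###*+-::::::::::::::::
270 ####*=-::-=-===++*#########%###+--::::::-::::::::::
271 ###*=-:::-------=+++*#########+-::::::::---::::::::
272 ##*=-:--------------=+++++**+=-::::::-::::=-:::::::
273 ##+-::-------------------=++-::::::::-=-:::---:::::
274 ##+---------------------=++--::::::::::=-::::-:::-=
275 ##+=------------------===--:::::::=-::::-:::::-:-+*
```

The pointer is level with the tab to within about 0.4 mm. The vial stands upright in the cup (cap seen at (356.5,232), predicted (355.3,231.2)), and the grip holds. Handing in.

```bash
python3 -c "
from station import job_done
print(job_done())"
```

```text
the job is handed in; nothing more can be done
None
```

I handed the job in at 22.6 s: the vial is upright and released in the cup, the lock is fully down, and the gripper is holding the arm by its handle with the pointer about 0.4 mm from the index tab. On the first release the fingers re-closed and lifted the vial out again, so I put it back before pressing the lock.

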